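Swap a coolant tank's dust plug for its screw cap

ROBOT

A 6-joint arm with a two-finger parallel gripper is mounted at the origin on the work surface. World frame = base frame: x ahead of the robot, y to its left, z up, the work surface at z = 0. Lengths are in m, angles in rad, forces in N, time in s.
With the tool pointing down it reaches from about 0.35 to 0.85 m from the base axis. Payload 8.1 kg.
Tool frame: the origin (TCP) lies midway between the tips of the shut fingers; the grasp point (between the pads) lies robot.grip_depth behind it (robot.grip_depth is the distance from the TCP to the grasp point, in m); z points along the fingers, y is the line along which they close (so a half turn about z gives the same grasp; the last joint's range is limited). The gripper opens to 93 mm and grips with 3 to 60 N. Pads are 15 mm wide; open, the fingers measure 128 mm over their backs; the gripper's body (75 mm by 188 mm) begins 65 mm behind the grasp point.
Start: joints at [1.24, 0.13, 1.488, -0, 1.523, -0.085], TCP at [0.146, 0.582, 0.219] pointing down, gripper open.
Joint ranges: [-2.96, 2.96], [-0.89, 2.26], [0.02, 2.5], [-1.34, 4.48], [0, 2.73], [-2.66, 2.66]. Speed limits (rad/s): [2.39, 2.39, 2.79, 3.14, 3.14, 3.14].

INTERFACE

Orientations are given as a rotation vector (axis times angle).
In Python, from plant import robot gives the robot as it stands.
- The arm moves only by the tool carry_out, never from a script. Its argument "rows" is a list of rows, each a list of 6 numbers: the shift along the tool's x, y, z in m, then the turn, a rotation vector about the tool's x, y, z in degrees. A call has 1 to 12 rows; each row is the pose to reach, as a shift and turn from the pose commanded when the call began, along the tool's axes at that moment; what a row does not reach only later rows make up. A row lasts 1/8 s, in which the tool goes at most 62.5 mm and 10.7 degrees, less where a joint would pass 70% of its speed; a pose out of reach is approached as far as the arm can. A call with a gripper value outside its range is refused whole. "jaw" is the closure in counts, from 0 (fully open) to 255 (shut), set as the call begins (left out, the last holds). The fingers move at their own pace and stop on an object; "force" is the grip in N (left out, the last holds). Time passes only in rows, so rows that repeat a pose let the fingers close. It gives the time, the measured TCP pose, the force, the opening and the grip force at its end, in the units of the state.
- robot.read_state(): the state, without advancing time (a new reading comes with each control period).
- robot.read_camera(name): name is "scene" or "top" or "wrist"; returns the picture (384x512x3 uint8, red, green, blue); there is no depth.
- robot.camera_model(name): a dict with "fx", "fy", "cx", "cy" (pixels), "dist" ([k1, k2, p1, p2, k3] as OpenCV has them; the pictures are not rectified), "R" (3x3) and "t" (3): a world point X has camera coordinates R X + t; the wrist camera has in their place "mount" (4x4, takes a point from camera to tool coordinates, whose origin is the TCP and whose axes are the flange's). Camera axes: x right, y down, z forward; pixel columns grow to the right and rows downward; lengths in m; the calibration is good to about 2 mm. A picture is of the moment at which its call begins: read the wrist's pose just before it. camera_model takes no time and is no camera call.
- robot.close_job(): hands the job in; it is judged then, once.
Trained networks look in the newest picture that a camera, given by its name, has taken for a name from the list of things; names that differ only in an ending like _2 or _b are one class to them, and where a whole thing is asked for, a point or a joint stands for the part that bears it (a point fixed in the world has none). Each returns a list of dicts, best first, with "conf" (0 to 1); they miss things now and then, are a little off and sometimes report something else, mostly with a low value. They report only what shows in the picture. A call takes as long as a camera call.
- robot.outline_of(camera, target): "pixels" (384x512 bool, what is visible of it) and "pixel" ([column, row] in pixels, amid what is visible of it).
The state is a dict: "t": time; "q": joint angles; "dq": joint speeds; "joint_torque": joint torques, N m; "tool_pos": TCP position; "orientation": TCP orientation; "force": force on the tool from outside, world axes, zero at the start; "wrist_torque": the same for the moment, N m; "opening": finger opening in m; "gripper_force": force on a finger pad.
Only numpy, scipy, OpenCV 4.12 (cv2) and the standard library are available. Lean on these libraries where they do the work, as an engineer would, in place of code of your own. Each camera call takes 0.05 s, during which the arm holds its last target. There are 200 camera calls.

TASK

Lift the grey dust plug off the neck of the white coolant tank and put it in the steel tray. Then take the right cap, the ribbed black one with a grip bar that is large enough for the neck, set it on the neck, turn it back (anticlockwise) until it drops into the thread, and screw it forward (clockwise) fully home to its stop. Let go, and leave the other goods on the counter where they are.

Things in the scene. Friction and masses are not known exactly. Their poses are not given: they have to be found in the camera images.
- cap: the right cap: black ribbed plastic, 63 mm across, 55 mm tall, about 80 g, standing on the table on its open end. Origin: centre of its open underside; z up. Inside, 0 to 5 mm above the origin, four lugs 7 mm wide point inwards at 45, 135, 225, 315 degrees from its x axis; circle within the lugs 47 mm across, skirt inside 58 mm, inside depth 24 mm
- cap_bar (a point): centre of the top edge of the cap's grip bar, 55 mm above the cap's origin, axes as the cap's. The bar stands centred on the cap's top disc, 56 mm long along x, 14 mm wide along y, 26 mm high: the disc's top is 29 mm above the cap's origin and fingertips can go down beside the bar to it
- plug: grey plastic dust plug: a shallow upturned cup 54 mm across and 15 mm tall, sitting loose over the neck; on it a grip bar 40 mm long along its x, 12 mm wide along y, from 15 to 41 mm above the origin. Origin: centre of its open underside; z up. It lifts straight off
- neck_rim (a point): centre of the rim of the tank's neck, 150 mm above the table; z up. Neck 44 mm across, bevelled over the top 3 mm, with a four-start outside thread 54 mm across, starting 7 mm below the rim (repeats every 90 degrees; clockwise from above tightens). The angle where the threads start varies and is NOT given by these axes or the tank's: it is seen from above, or felt
- neck_thread (a point): neck axis 8 mm below the rim. Set down, the cap stops on top of the threads, origin 7 to 13 mm below the rim; turning forward there soon meets a stop. Turned back (anticlockwise) by up to 80 degrees it meets a gap 12 degrees wide and drops to 18.5 mm (a dip to only 12 mm is not yet it); a stop then ends turning back. Clockwise 54 to 66 degrees draws it down to a solid stop, origin 22 mm below
- neck_seal (a point): centre of the top of the rubber seal, 32 mm across, inside the neck: it stands 5.5 mm above the rim and is sprung, yielding up to 5 mm (1.4 N to start, 1.4 N more per mm). The dropped cap rests on it under its own weight; screwing home squeezes it about 3.5 mm, and friction in the thread then holds the cap
- tank: white plastic coolant tank, 190 mm (x) by 140 mm (y), 105 mm high, held in a cradle, does not move; hose stubs on its +x side reach 125 mm from its axis. Origin: on the table straight under the neck's centre
- tray: fixed steel tray, 140 mm (x) by 120 mm (y) outside, 35 mm high, wall and floor about 4 mm. Origin: under its centre
- oil_filter: bystander, leave alone: blue painted oil filter can, 76 mm across, 102 mm tall, upright; origin under its centre
- carton_a: bystander, leave alone: blue carton 70 x 90 x 50 mm; origin under its centre
- carton_b: bystander, leave alone: blue carton 50 x 50 x 75 mm; origin under its centre
- additive: bystander, leave alone: white bottle 60 mm across, 160 mm tall, black cap; origin under its centre
- wrench: bystander, leave alone: steel wrench lying flat along its x axis
- bearing: bystander, leave alone: steel ring bearing, 52 mm across, 15 mm high, lying flat
- pulley: bystander, leave alone: dark steel pulley wheel, 64 mm across, 28 mm high, lying flat
- small_cap: bystander, leave alone: black ribbed cap like the right one but too small: 44 mm across, bar 40 x 14 mm, 51 mm tall in all; origin under its centre
- knob_lid: bystander, leave alone: black flat lid, 72 mm across, 14 mm thick, with a round knob 30 mm across and 22 mm high on top; not for this neck; origin under its centre

How it is judged:
On the way, in this order (a step that is already met when the one before it is completed fails the run):
1. the dust plug lies in the tray, let go (x of plug in the frame of tray between -0.065 and 0.065 m and y of plug in the frame of tray between -0.055 and 0.055 m and z of plug in the frame of tray below 0.055 m and linear speed of plug below 0.02 m/s and contact force between the fingers and plug below 0.1 N), for 0.2 s.
2. the cap has dropped into the thread on the neck (horizontal distance between cap and neck_rim below 0.004 m and angle between cap's own z axis and vertical below 0.07 rad and z of cap in the frame of neck_rim below -0.016 m), for 0.1 s.
At the end, for the whole second after the job is handed in: Plug let go and at rest inside the tray (origin within the walls, under 55 mm above its underside). Cap on the neck, within 4 mm of its axis and 0.07 rad of upright, screwed home (origin at least 20.2 mm below the rim; 22 is home, 18.5 only dropped in), let go, at rest (all of step 1 and horizontal distance between cap and neck_rim below 0.004 m and angle between cap's own z axis and vertical below 0.07 rad and z of cap in the frame of neck_rim below -0.0202 m and linear speed of cap below 0.02 m/s); the robot touches nothing.
It fails at once if another item on the counter is shifted by more than 30 mm (distance of any of oil_filter, carton_a, carton_b, additive, wrench, bearing, pulley, small_cap, knob_lid from where it was at the start of the episode above 0.03 m).
It also fails if it takes over 72 s, if anything falls off the work surface, if the arm or the gripper's body presses on something with over 40 N, if the wrist force passes 120 N, or if a joint passes its speed limit or range.

## Working session

There is one attempt and no reset: what is moved stays moved. The work goes in short steps, Python scripts to look and compute and a tool call to move; the robot and the scene stay as the last step left them, time stands still between calls to the robot, and variables do not carry over. Pictures are saved under pics/ and viewed, at most 13 in all, crops included, and the job is handed in when it is done.

Besides the shell and the picture viewer there is one more tool, called by a JSON object that holds its "fn" and its "kwargs". carry_out: Moves the arm, as the interface text tells. Its arguments: {"type":"object","properties":{"rows":{"type":"array"},"jaw":{"type":"number"},"force":{"type":"number"}},"required":["rows"]}

```bash
mkdir -p pics; ls
python3 - <<'E'
from plant import robot
import cv2,numpy as np
s=robot.read_state();print({k:np.round(v,3) for k,v in s.items()},robot.grip_depth)
a=robot.read_camera("scene");b=robot.read_camera("top")
cv2.imwrite("pics/a.png",cv2.cvtColor(np.hstack([a,b]),cv2.COLOR_RGB2BGR)[:, :])
im=cv2.imread("pics/a.png");cv2.imwrite("pics/a.png",np.vstack([cv2.resize(im[:,:512],(700,525))[:0] ,]) if 0 else cv2.resize(im,(800,300)))
cv2.imwrite("pics/b.png",cv2.resize(cv2.cvtColor(b,cv2.COLOR_RGB2BGR),(800,600)))
for c in("scene","top"):
  for n in("cap","plug","tank","tray","small_cap","knob_lid"):
    print(c,n,[(round(d["conf"],2),np.round(d["pixel"]),int(d["pixels"].sum())) for d in robot.outline_of(c,n)[:3]])
print(robot.camera_model("top"),robot.camera_model("scene"),robot.camera_model("wrist"))
E
```

```text
pics
{'t': np.float64(0.0), 'q': array([ 1.24 ,  0.131,  1.489, -0.   ,  1.523, -0.085]), 'dq': array([ 0.001,  0.   ,  0.   , -0.001,  0.   , -0.001]), 'joint_torque': array([ 1.0000e-03, -5.5984e+01, -4.9177e+01,  7.7000e-02,  3.5000e-02,
       -0.0000e+00]), 'tool_pos': array([0.146, 0.581, 0.218]), 'orientation': array([-3.850e-01, -3.118e+00,  3.000e-03]), 'force': array([-0.179, -0.152,  0.127]), 'wrist_torque': array([ 0.069,  0.048, -0.005]), 'gripper_force': np.float64(0.0), 'opening': np.float64(0.093)} 0.0188
scene cap [(0.46, array([256., 202.]), 2805)]
scene plug [(0.76, array([249., 173.]), 278)]
scene tank [(0.93, array([256., 203.]), 2930)]
scene tray [(0.73, array([300., 153.]), 1084), (0.23, array([238., 163.]), 166)]
scene small_cap [(0.71, array([244., 165.]), 166), (0.68, array([197., 276.]), 253)]
scene knob_lid [(0.64, array([166., 253.]), 394), (0.6, array([300., 152.]), 1142)]
top cap [(0.86, array([367., 218.]), 333)]
top plug [(0.81, array([233., 209.]), 312)]
top tank [(0.59, array([236., 198.]), 2936)]
top tray [(0.76, array([131., 224.]), 1897)]
top sma
[... 666 characters left out ...]
089, -0.01872947],
       [ 0.42907405, -0.51687681, -0.7407657 ],
       [-0.49441634,  0.55193939, -0.67150234]]), 't': array([-0.45161734, -0.1385115 ,  1.73899122])} {'fx': 338.2599701477229, 'fy': 338.2599701477229, 'cx': 253.39455781489053, 'cy': 194.45433903923546, 'dist': array([0.02530922, 0.        , 0.        , 0.        , 0.        ]), 'mount': array([[-7.05320528e-04, -9.53802615e-01, -3.00433145e-01,
         8.48378289e-02],
       [ 9.99999728e-01, -7.37564772e-04, -6.08830275e-06,
         4.73684735e-04],
       [-2.15781865e-04, -3.00433067e-01,  9.53802876e-01,
        -1.67144625e-01],
       [ 0.00000000e+00,  0.00000000e+00,  0.00000000e+00,
         1.00000000e+00]])}
```

View pics/b.png

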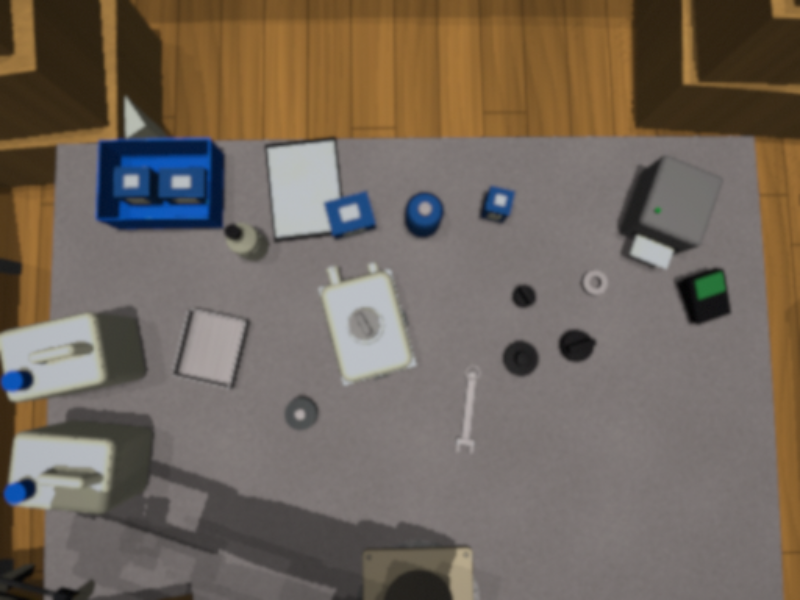

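View pics/a.png

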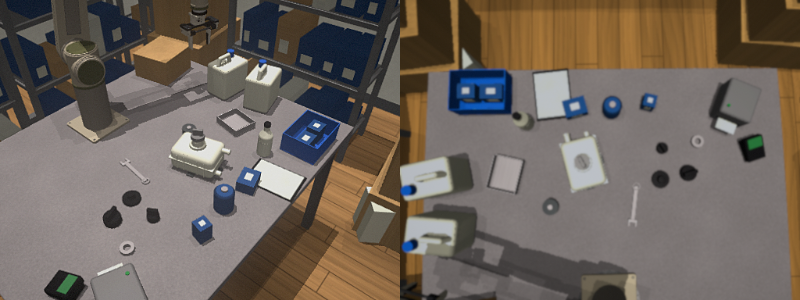

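```bash
cat > h.py <<'E'
from plant import robot
import cv2,numpy as np
from scipy.spatial.transform import Rotation as Ro
def K(m): return np.array([[m["fx"],0,m["cx"]],[0,m["fy"],m["cy"]],[0,0,1]])
def pose():
    s=robot.read_state(); return np.array(s["tool_pos"]),Ro.from_rotvec(s["orientation"]).as_matrix()
def cam(name,p=None):
    m=robot.camera_model(name)
    if name=="wrist":
        pos,R=p or pose(); M=m["mount"]
        return m,R@M[:3,:3],pos+R@M[:3,3]     # cam->world
    return m,m["R"].T,-m["R"].T@m["t"]
def ray(c,px):
    m,R,o=c
    u=cv2.undistortPoints(np.array(px,float).reshape(-1,1,2),K(m),m["dist"]).reshape(-1,2)
    return o,np.c_[u,np.ones(len(u))]@R.T
def at_z(c,px,z):
    o,d=ray(c,px); return o+d*((z-o[2])/d[:,2])[:,None]
def proj(c,X):
    m,R,o=c; return cv2.projectPoints((np.atleast_2d(X)-o)@R,np.zeros(3),np.zeros(3),K(m),m["dist"])[0].reshape(-1,2)
def tri(cs,pxs):
    A=0;b=0
    for c,p in zip(cs,pxs):
        o,d=ray(c,p);d=d[0]/np.linalg.norm(d[0]);P=np.eye(3)-np.outer(d,d);A=A+P;b=b+P@o
    return np.linalg.solve(A,b)
def intool(X):
    p,R=pose(); return R.T@(np.array(X)-p)
def yaw_tool(): # world angle of tool y axis, deg mod 180
    p,R=pose(); return np.degrees(np.arctan2(R[1,1],R[0,1]))%180
E
python3 - <<'E'
from h import *
T=cam("top");S=cam("scene")
print("plug",tri([T,S],[[233,209],[249,173]]),at_z(T,[[233,209]],.17))
print("cap",at_z(T,[[367,218]],.04),"tray",at_z(T,[[131,224]],.01), "sc",at_z(T,[[332,189]],.04))
print("axes",pose()[1].round(2))
E
```

```text
plug [0.54164762 0.08654633 0.15416508] [[0.54435061 0.08892018 0.17      ]]
cap [[ 0.51459323 -0.3188366   0.04      ]] tray [[0.50812868 0.42048825 0.01      ]] sc [[ 0.60666441 -0.21235436  0.04      ]]
axes [[-0.97  0.24  0.  ]
 [ 0.24  0.97  0.  ]
 [ 0.    0.   -1.  ]]
```

The top view shows the plug at (366,323), the right cap with its bar at (577,346), the small cap at (523,296), the knob lid at (520,358) and the tray at (212,347), in the enlarged pixels. I'll go above the plug.

{"fn": "carry_out", "kwargs": {"rows": [[-0.05,-0.04,-0.06,0,0,0],[-0.1,-0.08,-0.09,0,0,-8],[-0.15,-0.12,-0.1,0,0,-16],[-0.2,-0.16,-0.1,0,0,-24],[-0.25,-0.2,-0.1,0,0,-32],[-0.3,-0.24,-0.1,0,0,-40],[-0.35,-0.28,-0.1,0,0,-47],[-0.4,-0.31,-0.1,0,0,-47],[-0.45,-0.345,-0.1,0,0,-47],[-0.504,-0.383,-0.1,0,0,-47],[-0.504,-0.383,-0.1,0,0,-47],[-0.504,-0.383,-0.1,0,0,-47]], "jaw": 0, "force": 15}}

```text
t: 2.2
tool_pos: [0.5426, 0.0856, 0.318]
orientation: [0.884, -3.014, 0.0]
force: [-0.6, -0.0, 0.1]
opening: 0.093
gripper_force: 0.0
```

Run:
```python
from h import *
p=pose();c=cam("wrist",p);im=robot.read_camera("wrist")
cv2.imwrite("pics/w1.png",cv2.cvtColor(im,cv2.COLOR_RGB2BGR))
for d in robot.outline_of("wrist","plug")[:2]:
  print(d["conf"],d["pixel"],d["pixels"].sum())
print(p[0],yaw_tool(),robot.read_state()["q"].round(2),proj(c,[.544,.088,.17]))
```

```text
0.81 [254.1, 182.3] 2379
[0.54259905 0.0856204  0.31800743] 122.87078742916293 [ 0.07 -0.03  1.47  0.    1.7  -2.08] [[253.86014203 182.19330772]]
```

View pics/w1.png

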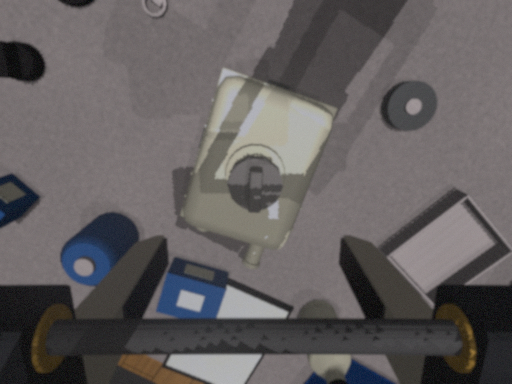

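The bar stands upright in the picture at (255,187), so it is aligned with the fingers. The tray is at (450,245).

Run:
```python
from h import *
c=cam("wrist")
print(tri([cam("top"),cam("scene"),c],[[233,209],[249,173],[254,182]]))
for z in(.16,.175,.19): X=at_z(c,[[255.5,186],[255,203],[257,168]],z);print(z,X[0],[intool(x).round(4) for x in X])
# plug bar in hi-zoom
im=cv2.imread("pics/w1.png")[130:240,200:310];cv2.imwrite("pics/w1z.png",cv2.resize(im,(550,550),interpolation=cv2.INTER_CUBIC))
```

```text
[0.5431069  0.08838505 0.15561007]
0.16 [0.54771493 0.09552083 0.16      ] [array([-0.0095,  0.0029,  0.1585]), array([-0.0274,  0.0024,  0.1585]), array([0.009 , 0.0043, 0.1585])]
0.175 [0.54414843 0.09309749 0.175     ] [array([-0.0051,  0.0028,  0.1435]), array([-0.0223,  0.0023,  0.1435]), array([0.0124, 0.0042, 0.1435])]
0.19 [0.54058194 0.09067416 0.19      ] [array([-0.0008,  0.0027,  0.1285]), array([-0.0172,  0.0023,  0.1285]), array([0.0159, 0.004 , 0.1285])]
```

View pics/w1z.png

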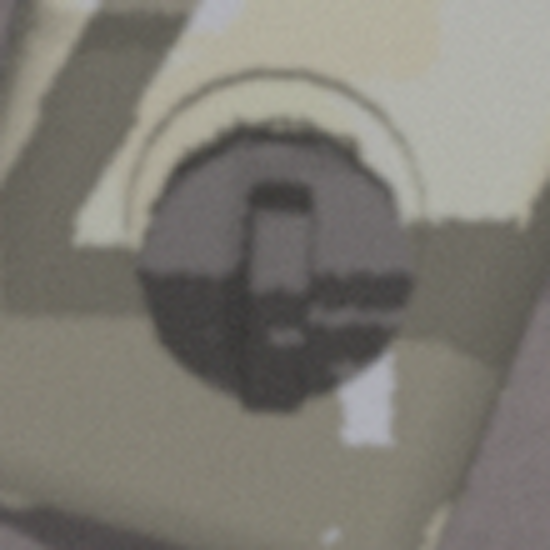

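The zoom shows the bar's top face from (256,171) to (254,211) in the full picture, and the cup 55 px across. From that size the cup's top is at about z = 0.165.

{"fn": "carry_out", "kwargs": {"rows": [[-0.003,0.0026,0.06,0,0,2],[-0.003,0.0026,0.11,0,0,2],[-0.003,0.0026,0.135,0,0,2],[-0.003,0.0026,0.149,0,0,2],[-0.003,0.0026,0.149,0,0,2]]}}

```text
t: 2.92
tool_pos: [0.5421, 0.0924, 0.1695]
orientation: [0.839, -3.027, -0.0]
force: [0.2, -0.1, 1.3]
opening: 0.0931
gripper_force: 0.0
```

{"fn": "carry_out", "kwargs": {"rows": [[0,0,0,0,0,0],[0,0,0,0,0,0],[0,0,0,0,0,0],[0,0,0,0,0,0],[0,0,0,0,0,0],[0,0,0,0,0,0]], "jaw": 255}}

```text
t: 3.68
tool_pos: [0.5427, 0.0916, 0.1696]
orientation: [0.837, -3.028, -0.0]
force: [0.3, 0.2, 0.3]
opening: 0.0375
gripper_force: 0.0
```

{"fn": "carry_out", "kwargs": {"rows": [[0,0,0,0,0,0],[0,0,0,0,0,0],[0,0,0,0,0,0],[0,0,0,0,0,0]]}}

```text
t: 4.18
tool_pos: [0.5429, 0.0915, 0.1699]
orientation: [-0.837, 3.028, -0.001]
force: [0.9, -1.4, 1.3]
opening: 0.0119
gripper_force: 15.0
```

{"fn": "carry_out", "kwargs": {"rows": [[0,0,-0.01,0,0,0],[0,0,-0.04,0,0,0],[0,0,-0.09,0,0,0],[0,0,-0.09,0,0,0],[0,0,-0.09,0,0,0]]}}

```text
t: 4.8
tool_pos: [0.5427, 0.0918, 0.2598]
orientation: [-0.838, 3.028, 0.0]
force: [-0.8, 0.0, -0.8]
opening: 0.0119
gripper_force: 14.9
```

Run:
```python
from h import *
p=pose();c=cam("wrist",p);im=robot.read_camera("wrist")
cv2.imwrite("pics/w2.png",cv2.cvtColor(im,cv2.COLOR_RGB2BGR))
for n in("plug","tank","tray"):
  for d in robot.outline_of("wrist",n)[:1]: print(n,d["conf"],d["pixel"],d["pixels"].sum())
s=robot.read_state();print(p[0],yaw_tool(),s["opening"],s["gripper_force"])
print("tray",intool([.508,.4205,.15]))
for d in robot.outline_of("top","tray")[:1]:
  q=cv2.minAreaRect(np.argwhere(d["pixels"])[:,::-1].astype(np.float32)); print(q, at_z(cam("top"),cv2.boxPoints(q),.035))
# neck: bright seal etc
```

```text
plug 0.73 [254.5, 231.9] 4606
tank 0.82 [248.1, 144.9] 17910
tray 0.58 [467.2, 259.0] 9706
[0.54268547 0.09183518 0.25977423] 120.91783412902004 0.011878329683154212 14.945304840803146
tray [-0.14011318  0.29942168  0.10811054]
((134.28880310058594, 222.42929077148438), (41.88638687133789, 46.00853729248047), 12.804265022277832) [[0.45932385 0.47999785 0.035     ]
 [0.59735971 0.45045678 0.035     ]
 [0.56657907 0.3230886  0.035     ]
 [0.42925779 0.35374398 0.035     ]]
```

View pics/w2.png

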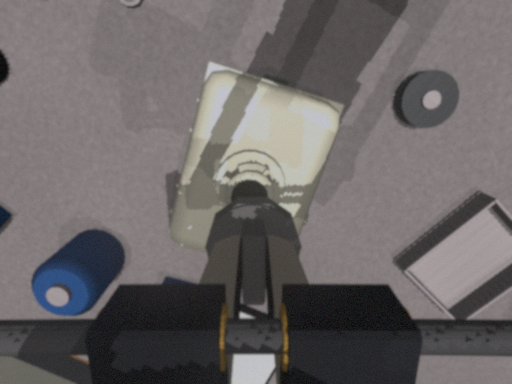

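{"fn": "carry_out", "kwargs": {"rows": [[-0.025,0.053,0,0,0,0],[-0.05,0.106,0,0,0,0],[-0.075,0.16,0,0,0,0],[-0.1,0.213,0.02,0,0,0],[-0.12,0.255,0.06,0,0,0],[-0.133,0.283,0.1,0,0,0],[-0.133,0.283,0.15,0,0,0],[-0.133,0.283,0.15,0,0,0],[-0.133,0.283,0.15,0,0,0]]}}

```text
t: 6.18
tool_pos: [0.5121, 0.4028, 0.1112]
orientation: [-0.836, 3.027, 0.0]
force: [0.2, 0.3, 1.3]
opening: 0.0119
gripper_force: 14.9
```

Run:
```python
from h import *
c=cam("wrist");robot.read_camera("wrist")
for d in robot.outline_of("wrist","tray")[:1]:
  q=cv2.minAreaRect(np.argwhere(d["pixels"])[:,::-1].astype(np.float32)); print(d["conf"],q,at_z(c,cv2.boxPoints(q),.035).round(3))
print(pose()[0])
robot.read_camera("top")
for d in robot.outline_of("top","plug")[:2]: print(d["conf"],d["pixel"],at_z(cam("top"),[d["pixel"]],.1))
```

```text
0.59 ((259.0000305175781, 202.0), (161.2203369140625, 186.67616271972656), 45.0) [[0.563 0.329 0.035]
 [0.43  0.366 0.035]
 [0.455 0.482 0.035]
 [0.607 0.457 0.035]]
[0.51327795 0.40337247 0.11302343]
0.17 [235.6, 207.1] [[0.55246907 0.08527474 0.1       ]]
```

{"fn": "carry_out", "kwargs": {"rows": [[0,0,0.045,0,0,0],[0,0,0.07,0,0,0],[0,0,0.08,0,0,0],[0,0,0.08,0,0,0]]}}

```text
t: 6.88
tool_pos: [0.5123, 0.4031, 0.0309]
orientation: [-0.836, 3.027, 0.001]
force: [0.7, 1.0, 0.4]
opening: 0.0119
gripper_force: 15.0
```

{"fn": "carry_out", "kwargs": {"rows": [[0,0,0.002,0,0,0],[0,0,0.002,0,0,0],[0,0,0.002,0,0,0],[0,0,0.002,0,0,0]], "jaw": 160}}

```text
t: 7.38
tool_pos: [0.5115, 0.4029, 0.0278]
orientation: [-0.837, 3.028, 0.0]
force: [-0.5, 0.3, 0.3]
opening: 0.0348
gripper_force: 0.0
```

{"fn": "carry_out", "kwargs": {"rows": [[0,0,-0.05,0,0,0],[0,0,-0.11,0,0,0],[0,0,-0.17,0,0,0],[0,0,-0.23,0,0,0],[0,0,-0.26,0,0,0],[0,0,-0.26,0,0,0]]}}

```text
t: 8.12
tool_pos: [0.5128, 0.4037, 0.2918]
orientation: [-0.836, 3.022, 0.003]
force: [0.5, -0.4, 0.3]
opening: 0.0347
gripper_force: 0.0
```

Run:
```python
from h import *
c=cam("wrist");robot.read_camera("wrist")
for d in robot.outline_of("wrist","plug")[:1]: print(d["conf"],at_z(c,[d["pixel"]],.02))
for d in robot.outline_of("wrist","tray")[:1]: print(d["conf"],at_z(c,[d["pixel"]],.02))
p,R=pose();print(p,R.round(3))
im=robot.read_camera("top");T=cam("top")
for n in("cap","small_cap"):
  for d in robot.outline_of("top",n)[:2]: print(n,d["conf"],d["pixel"],at_z(T,[d["pixel"]],.04))
S=cam("scene");robot.read_camera("scene")
for n in("cap",):
  for d in robot.outline_of("scene",n)[:2]: print(n,d["conf"],d["pixel"],at_z(S,[d["pixel"]],.04))
```

```text
0.67 [[0.51343037 0.40803036 0.02      ]]
0.74 [[0.49385689 0.42505722 0.02      ]]
[0.51079758 0.40241606 0.28543873] [[-0.858 -0.514 -0.002]
 [-0.514  0.858 -0.002]
 [ 0.003 -0.    -1.   ]]
cap 0.78 [367.3, 221.2] [[ 0.50466923 -0.31937443  0.04      ]]
small_cap 0.75 [238.0, 206.8] [[0.55591391 0.08083193 0.04      ]]
small_cap 0.59 [332.1, 186.8] [[ 0.61354676 -0.21290451  0.04      ]]
cap 0.85 [141.2, 280.2] [[ 0.51898885 -0.34775492  0.04      ]]
```

{"fn": "carry_out", "kwargs": {"rows": [[0.027,-0.057,-0.03,0,0,10],[0.054,-0.114,-0.03,0,0,20],[0.08,-0.171,-0.03,0,0,30],[0.107,-0.228,-0.03,0,0,40],[0.134,-0.285,-0.03,0,0,50],[0.134,-0.285,-0.03,0,0,50],[0.134,-0.285,-0.03,0,0,50]], "jaw": 0}}

```text
t: 9.4
tool_pos: [0.5429, 0.0892, 0.3174]
orientation: [-0.521, -3.098, -0.001]
force: [-0.4, 1.6, 0.6]
opening: 0.0924
gripper_force: 0.0
```

Run:
```python
from h import *
p=pose();c=cam("wrist",p);im=robot.read_camera("wrist")
u=proj(c,[.543,.089,.15])[0];print(p[0],yaw_tool(),robot.read_state()["q"].round(2),u)
x,y=int(u[0])-50,int(u[1])-50
print(x,y);cv2.imwrite("pics/n1.png",cv2.resize(cv2.cvtColor(im,cv2.COLOR_RGB2BGR)[y:y+100,x:x+100],(600,600),interpolation=cv2.INTER_CUBIC))
```

```text
[0.5428813  0.08917433 0.31735694] 70.99194504955656 [ 0.07 -0.02  1.47  0.    1.7  -1.17] [252.80887464 175.5215002 ]
202 125
```

View pics/n1.png

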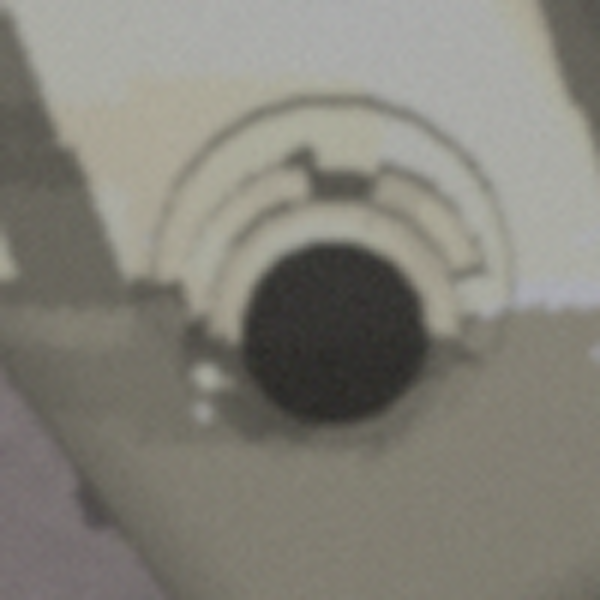

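The seal is the dark disc at crop (335,332). The thread gap shows as a dark notch at crop (308–375, 182), almost straight up from the centre.

Run:
```python
from h import *
c=cam("wrist")
f=lambda u,v:[202+u/6,125+v/6]
s=at_z(c,[f(335.5,332)],.1555)[0];print("seal",s)
for e in((308,165),(310,195),(375,170),(372,198),(342,172),(342,190)):
  g=at_z(c,[f(*e)],.143)[0]-s; print(e,np.hypot(*g[:2]),np.degrees(np.arctan2(g[1],g[0])))
for a in(-30,-19,-7): print(a,[(( proj(c,s*[1,1,0]+[r*np.cos(np.radians(a)),r*np.sin(np.radians(a)),.143])[0]-[202,125])*6).round() for r in(.022,.027)])
p,R=pose();d=np.array([.51,-.322,.30])-p;print("to cap",R.T@d)
```

```text
seal [0.54801592 0.09366194 0.1555    ]
(308, 165) 0.026367409043607275 171.0120589544619
(310, 195) 0.021237281233620838 172.53770848590094
(375, 170) 0.02600140329436296 145.84772932141274
(372, 198) 0.021243202678581964 143.66701041987676
(342, 172) 0.02478953097186171 158.24346312791042
(342, 190) 0.021698940405275566 157.81595017766716
-30 [array([310., 432.]), array([305., 458.])]
-19 [array([334., 434.]), array([334., 461.])]
-7 [array([360., 431.]), array([366., 457.])]
to cap [-0.10321419 -0.40034539  0.01718001]
```

{"fn": "carry_out", "kwargs": {"rows": [[-0.01,-0.04,0.0,0,0,10],[-0.02,-0.08,0.0,0,0,20],[-0.02,-0.08,0.0,0,0,30],[-0.02,-0.08,0.0,0,0,30],[-0.02,-0.08,0.0,0,0,30]]}}

```text
t: 10.07
tool_pos: [0.5357, 0.0087, 0.3175]
orientation: [-1.296, -2.862, -0.0]
force: [0.2, -0.0, 0.1]
opening: 0.0935
gripper_force: 0.0
```

```bash
cat > seal.py <<'E'
from h import *
def seal(guess,tag=None,half=30):
    p=pose();c=cam("wrist",p);im=robot.read_camera("wrist")
    u=proj(c,guess)[0];x,y=int(u[0])-half,int(u[1])-half
    g=cv2.cvtColor(im,cv2.COLOR_RGB2GRAY)[y:y+2*half,x:x+2*half]
    m=(g<70).astype(np.uint8);n,l,st,ce=cv2.connectedComponentsWithStats(m)
    k=1+np.argmax([s[4]/(1+np.hypot(*(cc-half))) for s,cc in zip(st[1:],ce[1:])])
    return c,ce[k]+[x,y],st[k],u
E
python3 - <<'E'
from seal import *
c,px,st,u=seal([.548,.0937,.1555]);p,R=pose()
print(p,yaw_tool(),px,st,u,at_z(c,[px],.1555))
c0=(c[0],)+(lambda R0,p0:(R0@c[0]["mount"][:3,:3],p0+R0@c[0]["mount"][:3,3]))(Ro.from_rotvec([-0.521,-3.098,-.001]).as_matrix(),np.array([.54288,.08917,.31736]))
print(tri([c,c0],[px,[257.8,180.3]]))
print("to cap",R.T@(np.array([.51,-.322,.30])-p))
E
```

```text
[0.53574323 0.00857574 0.3175544 ] 41.23561187611921 [320.03945746 121.57706535] [ 13  17  32  32 811] [321.89323079 119.93095884] [[0.54775552 0.09144871 0.1555    ]]
[0.54904306 0.09182531 0.1500647 ]
to cap [-0.23162971 -0.2372609   0.01749671]
```

{"fn": "carry_out", "kwargs": {"rows": [[-0.039,-0.04,0.0,0,0,5],[-0.078,-0.08,0.0,0,0,10],[-0.117,-0.12,0.0,0,0,15],[-0.156,-0.16,0.02,0,0,20],[-0.195,-0.2,0.04,0,0,25],[-0.232,-0.237,0.06,0,0,29],[-0.232,-0.237,0.06,0,0,29],[-0.232,-0.237,0.06,0,0,29]]}}

```text
t: 11.12
tool_pos: [0.5088, -0.3226, 0.2576]
orientation: [-1.976, -2.442, -0.001]
force: [0.3, 0.2, -0.4]
opening: 0.0931
gripper_force: 0.0
```

Run:
```python
from h import *
p=pose();c=cam("wrist",p);im=robot.read_camera("wrist")
print(p[0],yaw_tool(),robot.read_state()["q"].round(2))
for d in robot.outline_of("wrist","cap")[:2]:
  print(d["conf"],d["pixel"],d["pixels"].sum(),at_z(c,[d["pixel"]],.04),cv2.boundingRect(d["pixels"].astype(np.uint8)))
u=proj(c,[.51,-.322,.04])[0];x,y=max(0,int(u[0])-75),max(0,int(u[1])-75);print(x,y)
g=cv2.convertScaleAbs(cv2.cvtColor(im,cv2.COLOR_RGB2BGR)[y:y+150,x:x+150],alpha=2.2)
cv2.imwrite("pics/c1.png",cv2.resize(g,None,fx=4,fy=4,interpolation=cv2.INTER_CUBIC))
```

```text
[ 0.50884125 -0.32258009  0.25757175] 12.07776495853334 [-0.65  0.12  1.42  0.    1.59 -0.86]
0.72 [250.2, 166.5] 2376 [[ 0.50526289 -0.32534155  0.04      ]] (222, 138, 54, 59)
179 89
```

View pics/c1.png

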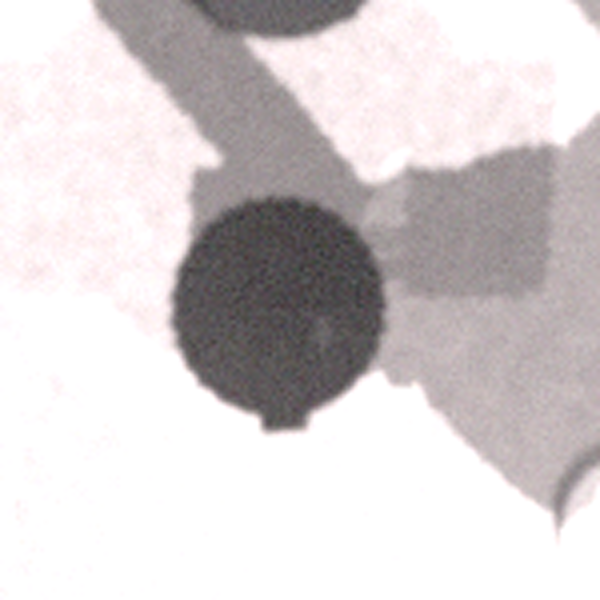

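The disc's centre is at crop (280,305), and the bar end sticks out at (285,430). The bar therefore lies almost along the tool's x axis.

Run:
```python
from h import *
c=cam("wrist")
f=lambda u,v:[179+u/4,89+v/4]
a=intool(at_z(c,[f(279.5,305)],.028)[0]);b=intool(at_z(c,[f(285,430)],.055)[0])
print(a,b,np.degrees(np.arctan2(-(b-a)[1],-(b-a)[0])))
```

```text
[-0.00352246 -0.00577619  0.23058527] [-0.03423971 -0.00401077  0.20360912] -3.2893665120120867
```

{"fn": "carry_out", "kwargs": {"rows": [[-0.004,-0.0055,0.06,0,0,-3],[-0.004,-0.0055,0.12,0,0,-3],[-0.004,-0.0055,0.17,0,0,-3],[-0.004,-0.0055,0.205,0,0,-3],[-0.004,-0.0055,0.225,0,0,-3],[-0.004,-0.0055,0.225,0,0,-3]], "force": 30}}

```text
t: 11.98
tool_pos: [0.5038, -0.3271, 0.032]
orientation: [-1.911, -2.491, -0.0]
force: [0.5, -1.3, -0.9]
opening: 0.0933
gripper_force: 0.0
```

{"fn": "carry_out", "kwargs": {"rows": [[0,0,0,0,0,0],[0,0,0,0,0,0],[0,0,0,0,0,0],[0,0,0,0,0,0],[0,0,0,0,0,0],[0,0,0,0,0,0],[0,0,0,0,0,0],[0,0,0,0,0,0],[0,0,0,0,0,0],[0,0,0,0,0,0]], "jaw": 255}}

```text
t: 13.22
tool_pos: [0.5039, -0.3283, 0.0326]
orientation: [-1.914, -2.491, 0.0]
force: [-0.8, 0.4, -1.4]
opening: 0.0138
gripper_force: 29.9
```

{"fn": "carry_out", "kwargs": {"rows": [[0,0,-0.01,0,0,0],[0,0,-0.04,0,0,0],[0,0,-0.1,0,0,0],[0,0,-0.16,0,0,0],[0,0,-0.2,0,0,0],[0,0,-0.2,0,0,0],[0,0,-0.2,0,0,0]]}}

```text
t: 14.1
tool_pos: [0.5037, -0.3281, 0.2321]
orientation: [-1.914, -2.491, -0.0]
force: [-0.3, 0.2, -0.9]
opening: 0.0138
gripper_force: 29.9
```

Run:
```python
from h import *
p=pose();c=cam("wrist",p);im=robot.read_camera("wrist")
print(p[0],yaw_tool(),robot.read_state()["q"].round(2))
g=cv2.convertScaleAbs(cv2.cvtColor(im,cv2.COLOR_RGB2BGR),alpha=1.7)
cv2.imwrite("pics/c2.png",g)
for X in ([.55,.0925,.30],):print(intool(X))
```

```text
[ 0.50368006 -0.32807325  0.23210261] 14.917104765637538 [-0.66  0.13  1.47  0.    1.55 -0.92]
[ 0.39417734  0.15324591 -0.06842253]
```

View pics/c2.png

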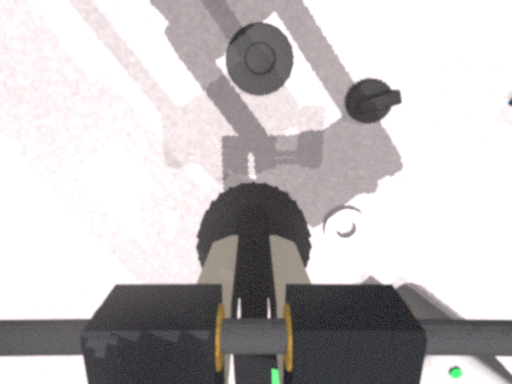

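The cap is held. Its disc runs from column 198 to 310, with the top edge at row 183; the small cap and lid are untouched.

Run:
```python
from h import *
c=cam("wrist");p,R=pose()
for dz in(.003,.008):
  X=at_z(c,[[254,182.5],[198,238],[310.5,238]],p[2]-dz);print(dz,[intool(x).round(4) for x in X])
```

```text
0.003 [array([ 0.0378, -0.0001,  0.0031]), array([ 0.0063, -0.0309,  0.0031]), array([0.0063, 0.0309, 0.003 ])]
0.008 [array([ 0.0365, -0.0001,  0.0081]), array([ 0.004 , -0.0317,  0.0081]), array([0.004 , 0.0318, 0.008 ])]
```

{"fn": "carry_out", "kwargs": {"rows": [[0.05,0.023,-0.02,0,0,1],[0.1,0.046,-0.02,0,0,2],[0.15,0.07,-0.02,0,0,4],[0.2,0.093,-0.02,0,0,5],[0.25,0.116,-0.02,0,0,6],[0.296,0.138,-0.02,0,0,7],[0.296,0.138,-0.02,0,0,7],[0.296,0.138,-0.02,0,0,7],[0.296,0.138,-0.02,0,0,7]]}}

```text
t: 15.28
tool_pos: [0.5607, -0.008, 0.2518]
orientation: [-2.064, -2.367, 0.002]
force: [-0.3, -0.3, -1.1]
opening: 0.0142
gripper_force: 29.9
```

Run:
```python
from h import *
p=pose();c=cam("wrist",p);im=robot.read_camera("wrist")
print(p[0],yaw_tool(),robot.read_state()["q"].round(2),proj(c,[.547,.093,.1555]))
g=cv2.convertScaleAbs(cv2.cvtColor(im,cv2.COLOR_RGB2BGR),alpha=1.3)
cv2.imwrite("pics/c3.png",cv2.resize(g[:300,100:450],None,fx=1.8,fy=1.8,interpolation=cv2.INTER_CUBIC))
```

```text
[ 0.56065952 -0.00797092  0.25182037] 7.817844217636651 [-0.11  0.01  1.55 -0.    1.58 -0.24] [[254.47837042  62.95076098]]
```

View pics/c3.png

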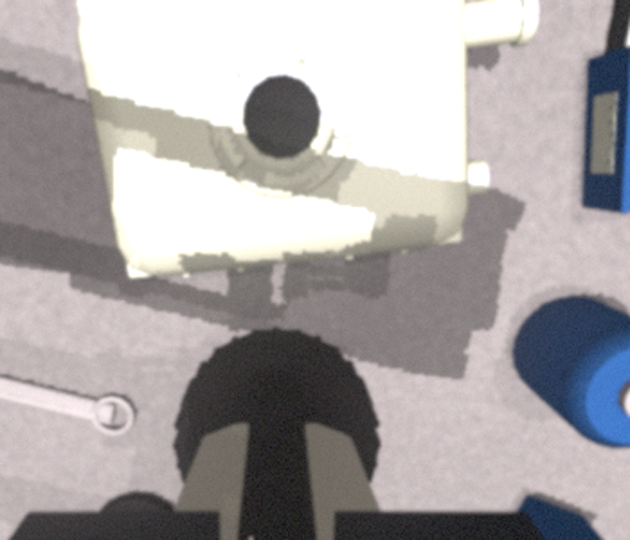

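The seal is at crop (282,117), which is full-picture (256.7,65). The cap's disc spans columns 197–312, with its top at row 182.

Run:
```python
from h import *
c=cam("wrist");p,R=pose()
s=at_z(c,[[256.7,65]],.1555)[0];print("seal",s,intool(s))
for dz in(.003,.006): print([intool(x).round(4) for x in at_z(c,[[254.4,182.2],[197.2,238],[311.7,238]],p[2]-dz)])
```

```text
seal [0.54902598 0.09180647 0.1555    ] [0.10052452 0.00198832 0.09662148]
[array([0.038, 0.   , 0.003]), array([ 0.0062, -0.0314,  0.003 ]), array([0.0062, 0.0315, 0.003 ])]
[array([0.0371, 0.    , 0.006 ]), array([ 0.0049, -0.0319,  0.006 ]), array([0.0048, 0.032 , 0.006 ])]
```

{"fn": "carry_out", "kwargs": {"rows": [[0.04,0.002,0,0,0,0],[0.08,0.002,0,0,0,0],[0.0943,0.002,0.02,0,0,0],[0.0943,0.002,0.045,0,0,0],[0.0943,0.002,0.057,0,0,0],[0.0943,0.002,0.062,0,0,0],[0.0943,0.002,0.067,0,0,0],[0.0943,0.002,0.067,0,0,0]]}}

```text
t: 16.32
tool_pos: [0.5503, 0.0866, 0.1859]
orientation: [2.063, 2.369, 0.0]
force: [-0.8, 0.4, -0.8]
opening: 0.0137
gripper_force: 29.9
```

{"fn": "carry_out", "kwargs": {"rows": [[0,0,0.003,0,0,0],[0,0,0.006,0,0,0],[0,0,0.006,0,0,0]]}}

```text
t: 16.7
tool_pos: [0.5509, 0.087, 0.1814]
orientation: [2.061, 2.368, 0.003]
force: [-2.4, 0.2, 8.7]
opening: 0.0136
gripper_force: 29.9
```

{"fn": "carry_out", "kwargs": {"rows": [[0,-0.001,0,0,0,0],[0,-0.002,0,0,0,0],[0,-0.002,0,0,0,0]]}}

```text
t: 17.08
tool_pos: [0.5492, 0.0868, 0.1811]
orientation: [2.061, 2.368, 0.003]
force: [1.7, -0.5, 5.9]
opening: 0.0137
gripper_force: 29.9
```

Run:
```python
from h import *
s=robot.read_state()
print(np.round(s["force"],1),np.round(s["wrist_torque"],2),np.round(s["tool_pos"],4),pose()[1][2].round(3))
```

```text
[ 1.7 -0.5  5.9] [-0.01 -0.31  0.02] [0.5492 0.0868 0.1811] [-0.     0.003 -1.   ]
```

{"fn": "carry_out", "kwargs": {"rows": [[0.001,0.0006,0,0,0,0],[0.002,0.0006,0,0,0,0],[0.002,0.0006,0,0,0,0]]}}

```text
t: 17.45
tool_pos: [0.5488, 0.0889, 0.1801]
orientation: [2.062, 2.369, 0.001]
force: [0.6, -0.4, 5.6]
opening: 0.0137
gripper_force: 29.9
```

```bash
cat > st.py <<'E'
from h import *
s=robot.read_state()
print(np.round(s["force"],1),np.round(s["wrist_torque"],2),np.round(s["tool_pos"],4),pose()[1][2].round(3),yaw_tool())
E
python3 st.py
```

```text
[ 0.6 -0.4  5.6] [-0.   -0.18  0.  ] [0.5488 0.0889 0.1801] [ 0.     0.001 -1.   ] 7.921761858434012
```

{"fn": "carry_out", "kwargs": {"rows": [[0,0,0.002,0,0,0],[0,0,0.004,0,0,0],[0,0,0.004,0,0,0]]}}

```text
t: 17.82
tool_pos: [0.5495, 0.0888, 0.1787]
orientation: [2.061, 2.368, 0.004]
force: [-3.9, -1.2, 18.0]
opening: 0.0138
gripper_force: 30.0
```

```bash
python3 st.py
```

```text
[-3.9 -1.2 18. ] [-0.    1.09  0.11] [0.5495 0.0888 0.1787] [-0.     0.003 -1.   ] 7.923466233100536
```

{"fn": "carry_out", "kwargs": {"rows": [[0,0,-0.002,0,0,0],[0,-0.001,-0.002,0,0,0],[0,-0.0018,-0.002,0,0,0],[0,-0.0018,-0.002,0,0,0]]}}

```text
t: 18.32
tool_pos: [0.5484, 0.089, 0.1791]
orientation: [2.061, 2.368, 0.006]
force: [4.9, 2.1, 5.7]
opening: 0.0135
gripper_force: 30.0
```

```bash
python3 st.py
```

```text
[4.9 2.1 5.7] [ 0.44 -1.1  -0.1 ] [0.5484 0.089  0.1791] [ 0.     0.005 -1.   ] 7.922371451495825
```

{"fn": "carry_out", "kwargs": {"rows": [[0.0006,0.0009,0,0,0,0],[0.0006,0.0009,0,0,0,0],[0.0006,0.0009,0.003,0,0,0],[0.0006,0.0009,0.003,0,0,0]]}}

```text
t: 18.82
tool_pos: [0.5485, 0.0903, 0.175]
orientation: [2.062, 2.369, 0.005]
force: [4.5, 4.5, 1.7]
opening: 0.0137
gripper_force: 30.0
```

```bash
python3 st.py
python3 - <<'E'
from h import *
p=pose();c=cam("wrist",p);im=robot.read_camera("wrist")
g=cv2.convertScaleAbs(cv2.cvtColor(im,cv2.COLOR_RGB2BGR),alpha=1.5)
cv2.imwrite("pics/d1.png",cv2.resize(g[60:300,130:380],None,fx=2.4,fy=2.4,interpolation=cv2.INTER_CUBIC))
E
```

```text
[4.5 4.5 1.7] [ 0.98 -1.13 -0.02] [0.5485 0.0903 0.175 ] [ 0.002  0.003 -1.   ] 7.935941364206656
```

View pics/d1.png

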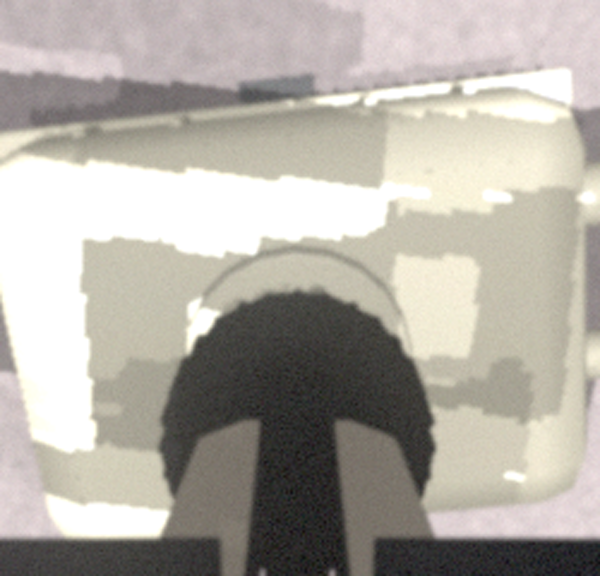

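The cap now sits over the neck, and its disc is centred within the collar circle. I'll relieve the side force and press down to the threads.

{"fn": "carry_out", "kwargs": {"rows": [[0.0009,0.0009,0.001,0,0,0],[0.0009,0.0009,0.003,0,0,0],[0.0009,0.0009,0.003,0,0,0]]}}

```text
t: 19.25
tool_pos: [0.5488, 0.0907, 0.1738]
orientation: [2.062, 2.369, 0.003]
force: [-2.5, 2.3, 16.2]
opening: 0.0135
gripper_force: 30.0
```

```bash
python3 st.py
```

```text
[-2.5  2.3 16.2] [ 0.34  0.69 -0.01] [0.5488 0.0907 0.1738] [ 0.     0.002 -1.   ] 7.938442927625795
```

{"fn": "carry_out", "kwargs": {"rows": [[0,-0.0002,-0.0015,0,0,0],[0,0.0,-0.0015,0,0,-3],[0,0.0002,-0.0015,0,0,-6],[0,0.0003,-0.0015,0,0,-8],[0,0.0003,-0.0015,0,0,-8]]}}

```text
t: 19.88
tool_pos: [0.5489, 0.0907, 0.1737]
orientation: [1.892, 2.508, 0.002]
force: [1.2, 2.2, 5.8]
opening: 0.0137
gripper_force: 30.0
```

```bash
python3 st.py
```

```text
[1.2 2.2 5.8] [ 0.53 -0.26 -0.1 ] [0.5489 0.0907 0.1737] [ 0.001  0.001 -1.   ] 15.950905509754213
```

{"fn": "carry_out", "kwargs": {"rows": [[0.0004,0.0002,0.0005,0,0,-2],[0.0004,0.0003,0.0005,0,0,-4],[0.0004,0.0005,0.001,0,0,-7],[0.0004,0.0005,0.001,0,0,-7]]}}

```text
t: 20.38
tool_pos: [0.5482, 0.091, 0.1712]
orientation: [-1.735, -2.617, 0.001]
force: [0.9, 2.5, -0.2]
opening: 0.014
gripper_force: 30.0
```

```bash
python3 st.py
```

```text
[ 0.9  2.5 -0.2] [ 0.46 -0.13  0.03] [0.5482 0.091  0.1712] [ 0.001 -0.002 -1.   ] 22.915419810569365
```

{"fn": "carry_out", "kwargs": {"rows": [[0.0003,0,0.003,0,0,0],[0.0003,0,0.006,0,0,0],[0.0003,0,0.0075,0,0,0],[0.0003,0,0.0075,0,0,0]]}}

```text
t: 20.88
tool_pos: [0.5484, 0.0911, 0.1642]
orientation: [-1.735, -2.618, 0.001]
force: [-0.7, 2.8, -1.6]
opening: 0.0141
gripper_force: 30.0
```

```bash
python3 st.py
```

```text
[-0.7  2.8 -1.6] [ 0.53  0.07 -0.06] [0.5484 0.0911 0.1642] [ 0.    -0.001 -1.   ] 22.912420627958472
```

{"fn": "carry_out", "kwargs": {"rows": [[0.0003,-0.0003,0.0015,0,0,5],[0.0004,-0.0007,0.0018,0,0,10],[0.0005,-0.001,0.002,0,0,15],[0.0006,-0.0014,0.0022,0,0,20],[0.0006,-0.0014,0.0022,0,0,20]]}}

```text
t: 21.5
tool_pos: [0.5479, 0.0913, 0.1631]
orientation: [2.163, 2.277, 0.002]
force: [1.9, 2.7, 2.2]
opening: 0.0136
gripper_force: 30.0
```

```bash
python3 st.py
```

```text
[1.9 2.7 2.2] [ 0.55 -0.38 -0.02] [0.5479 0.0913 0.1631] [ 0.     0.002 -1.   ] 2.942439074123078
```

{"fn": "carry_out", "kwargs": {"rows": [[0.0005,0.0001,0.0004,0,0,5],[0.0006,-0.0003,0.0008,0,0,10],[0.0007,-0.0006,0.001,0,0,15],[0.0008,-0.001,0.0013,0,0,20],[0.0008,-0.001,0.0013,0,0,20]]}}

```text
t: 22.12
tool_pos: [0.5476, 0.0923, 0.1622]
orientation: [2.525, 1.868, 0.005]
force: [4.1, 4.6, 2.5]
opening: 0.0134
gripper_force: 30.0
```

```bash
python3 st.py
```

```text
[4.1 4.6 2.5] [ 0.84 -0.66  0.03] [0.5476 0.0923 0.1622] [ 0.002  0.003 -1.   ] 162.98930716459765
```

{"fn": "carry_out", "kwargs": {"rows": [[0.001,0.0002,0.0004,0,0,5],[0.0011,-0.0002,0.0008,0,0,10],[0.0012,-0.0006,0.001,0,0,15],[0.0013,-0.0009,0.0013,0,0,19],[0.0013,-0.0009,0.0013,0,0,19]]}}

```text
t: 22.75
tool_pos: [0.5479, 0.0935, 0.161]
orientation: [2.797, 1.426, 0.007]
force: [7.0, 3.4, -0.6]
opening: 0.014
gripper_force: 30.3
```

```bash
python3 st.py
```

```text
[ 7.   3.4 -0.6] [ 0.61 -1.42  0.46] [0.5479 0.0935 0.161 ] [ 0.003  0.004 -1.   ] 144.02623007300866
```

{"fn": "carry_out", "kwargs": {"rows": [[0.0012,0.0004,0.0002,0,0,2],[0.0012,0.0003,0.0004,0,0,4],[0.0012,0.0001,0.0005,0,0,7],[0.0012,0.0001,0.0005,0,0,7]]}}

```text
t: 23.25
tool_pos: [0.5487, 0.0937, 0.1608]
orientation: [2.878, 1.253, 0.007]
force: [7.9, 0.2, 2.3]
opening: 0.0146
gripper_force: 32.7
```

```bash
python3 st.py
```

```text
[7.9 0.2 2.3] [-0.11 -1.15  0.73] [0.5487 0.0937 0.1608] [ 0.003  0.004 -1.   ] 137.04721854425546
```

{"fn": "carry_out", "kwargs": {"rows": [[0.0005,0.001,-0.0005,0,0,0],[0.0005,0.001,-0.0005,0,0,0],[0.0005,0.001,-0.0005,0,0,0],[0.0005,0.001,-0.0005,0,0,0],[0.0005,0.001,-0.0005,0,0,0]], "jaw": 120}}

```text
t: 23.88
tool_pos: [0.5475, 0.0939, 0.1597]
orientation: [-2.882, -1.251, 0.001]
force: [-1.2, -0.1, 0.8]
opening: 0.0489
gripper_force: 0.0
```

{"fn": "carry_out", "kwargs": {"rows": [[0,0,-0.03,0,0,0],[0,0,-0.08,0,0,0],[0,0,-0.13,0,0,0],[0,0,-0.16,0,0,0],[0,0,-0.16,0,0,0],[0,0,-0.16,0,0,0]]}}

```text
t: 24.62
tool_pos: [0.5472, 0.0939, 0.3185]
orientation: [-2.881, -1.25, 0.002]
force: [-0.3, -0.1, 0.0]
opening: 0.0495
gripper_force: 0.0
```

Run:
```python
from h import *
p=pose();c=cam("wrist",p);im=robot.read_camera("wrist");print(p[0],yaw_tool())
g=cv2.convertScaleAbs(cv2.cvtColor(im,cv2.COLOR_RGB2BGR),alpha=1.5)
cv2.imwrite("pics/e1.png",g)
for n in("cap",):
  for d in robot.outline_of("wrist",n)[:1]: print(d["conf"],d["pixel"],cv2.boundingRect(d["pixels"].astype(np.uint8)))
robot.read_camera("top")
for n in("plug","tray"):
  for d in robot.outline_of("top",n)[:2]: print(n,d["conf"],d["pixel"])
```

```text
[0.5472149  0.09386604 0.31848199] 136.91964250912352
0.59 [258.0, 173.7] (224, 141, 64, 72)
plug 0.61 [136.4, 219.3]
tray 0.77 [125.5, 228.4]
tray 0.41 [222.9, 137.2]
```

View pics/e1.png

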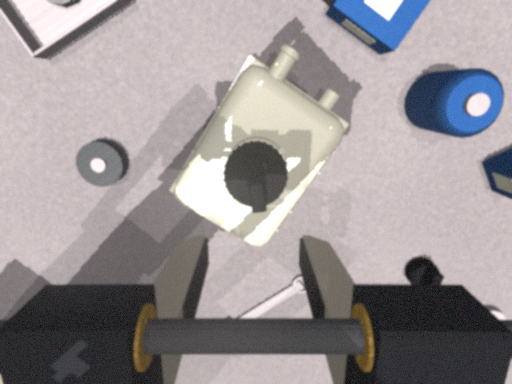

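The cap sits level on the neck at (256,174), with the bar still along the tool axis and the fingers clear of it. Plug is in the tray (top left), so I'm handing in.

```bash
python3 -c "
from plant import robot
print(robot.close_job())"
```

```text
the job is handed in; nothing more can be done
None
```

The job is handed in at about 25 s of the 72 s: the plug is in the tray, the right cap is screwed to its stop (about 22 mm below the rim by the arm's height reading) and let go, and the other items were left alone; no verdict came back.

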